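Stop the charm dryer, open it to air, reset the stop

TASK

Open the charm dryer so that its fan can cool the painted charms: first push the red mushroom stop button all the way in so that it catches; then, with it still in, lift the lid off the pot by its knob, without bumping the air pipe, and set it down gently, knob up, in the middle of the round cork mat. Last, turn the red button clockwise so that it springs out again, and leave the pens, jars and other craft things where they are.

Things in the scene. Friction and masses are not known exactly. Their poses are not given: they have to be found in the camera images.
- dryer: Warm-air drying pot, fixed: white base 220 x 190 x 50 mm carrying an open steel pot 160 mm across, wall 4 mm, rim 115 mm above the table, painted charms inside. Origin: on the table under the pot's centre; z up; its x points from the pot to the air pipe.
- air_pipe: Air pipe, 20 mm thick, on the dryer's base 105 mm from the pot's axis at its +x side. Its top bends 35 mm towards the pot: the end, 205 to 225 mm above the table, hangs over the lid's edge 70 mm from the pot's axis, so raise the lid less than 70 mm, then draw it out to the dryer's -x side. Origin: the pipe's foot, 50 mm above the table.
- lid: Loose aluminium lid, 170 mm across, 0.2 to 0.4 kg. Origin: centre of its underside, z up. From the bottom: a plug 140 mm across, 0 to 8 mm (hangs in the pot's 152 mm mouth, or rests on the mat); the 170 mm disc, 8 to 16 mm; a 20 mm stem; a black round knob 36 mm across, 24 to 54 mm. On the pot its origin is 107 mm above the table.
- mat: Round cork mat, 220 mm across, 6 mm thick, fixed to the table. Origin: centre of its underside.
- stop_panel: Yellow face of the stop station, 130 x 130 mm, sloped 30 degrees (0.52 rad) from level. Origin: centre of the face, 85 mm above the table; z: outward normal and axis of the red mushroom button, which is pressed along -z; y: level across the face; x: up the slope. The button's head is 52 mm across, 20 mm thick, its flat top 48 mm out from the face when up.
- stop_press (a joint): How far the red button is in (m): 0 out, 0.012 at its stop. Spring of 3 N at the top to 7 N at the bottom, plus a few N for the catch. Pushed all the way in it catches and stays at about 0.009 when let go (head's top 39 mm out from the face); only turning the head frees it.
- stop_turn (a joint): Turn of the button's head (rad), growing clockwise as seen by one who looks at the face, 0 to 1.3. The caught button is freed between 0.6 and 0.8; turn about 0.95 to be sure. A gripped head stays in until the grip opens, then springs out; the head turns back to 0 by itself in some seconds. The button catches only near 0.
- stop_box: The whole stop station, fixed: black foot 150 x 140 mm, yellow sloped box, red button. On the face, at the panel's x = -49 and +49 mm, stand two black guard cheeks, 8 mm thick, 34 mm wide along y, 30 mm high; the +y and -y sides of the button's head are free for fingers. Origin: on the table below the face's centre; its x points away from the side that the face looks to.
- pen_jar: Blue jar of pens, 68 mm across, 152 mm tall, loose. Origin: underside centre. Leave alone.
- glue_bottle: White glue bottle, 56 mm across, 140 mm tall, loose. Origin: underside centre. Leave alone.
- pen_box_lid: Grey lid of the pen box, 130 x 190 x 14 mm with a black handle to 40 mm height, loose on the table. Origin: underside centre. Leave alone.
- charm_plate: White plate with brown painted charms, 150 mm across, 24 mm tall, loose. Origin: underside centre. Leave alone.
- purple_pen: Black pen with purple cap, 140 mm long along its x, 16 mm thick, lying loose. Origin: underside, mid-length. Leave alone.
- green_pen: Black pen with green cap, 140 mm long along its x, 16 mm thick, lying loose. Origin: underside, mid-length. Leave alone.
Not all that is in view belongs to the job. What is shaped like the lid but pink or purple is not meant.

How it is judged:
By the outcome, as a careful person would: the job done as asked, in the order asked, and still so for the second after the job is handed in, with the robot touching nothing.
It also fails if it takes over 72 s, if anything falls off the work surface, if the arm or the gripper's body presses on something with over 40 N, if the wrist force passes 120 N, or if a joint passes its speed limit or range.

ROBOT

A 7-joint arm with a two-finger parallel gripper is mounted at the origin on the work surface. World frame = base frame: x ahead of the robot, y to its left, z up, the work surface at z = 0. Lengths are in m, angles in rad, forces in N, time in s.
With the tool pointing down it reaches from about 0.4 to 0.875 m from the base axis. Payload 19.3 kg.
Tool frame: the origin (TCP) lies at the very end of the fingers, on their centre line; the grasp point (between the pads) lies 19 mm behind it; z points along the fingers, y is the line along which they close (so a half turn about z gives the same grasp; the last joint's range is limited). The gripper opens to 85 mm and grips with 20 to 120 N. Pads are 22 mm wide; open, the fingers measure 114 mm over their backs; the gripper's body (76 mm by 85 mm) begins 54 mm behind the grasp point. The pads swing forward as they close: fully open they stand 13 mm farther back than shut.
Start: joints at [1.225, 0.521, -0.036, 1.599, 0.021, 1.021, -0.113], TCP at [0.17, -0.601, 0.231] pointing down, gripper open.
Joint ranges: [-2.91, 2.91], [-0.3, 2.13], [-1.5, 1.42], [0.17, 2.43], [-1.26, 4.41], [0.16, 1.93], [-2.52, 2.52]. Speed limits (rad/s): [1.89, 1.89, 2.39, 2.39, 3.01, 3.01, 3.01].

INTERFACE

Orientations are given as [roll, pitch, yaw] about the fixed x, y, z axes, in that order (R = Rz(yaw) Ry(pitch) Rx(roll)).
In Python, from workcell import observe, grab_frame, job_done gives the robot as it stands.
- The arm moves only by the tool move_arm, never from a script. Its argument "plan" is a list that holds one entry, the list of rows, each a list of 7 numbers: the shift along the tool's x, y, z each as a share of 0.02 m, from -1 to 1, then the turn, a rotation vector about the tool's x, y, z each as a share of 6 degrees, from -1 to 1, then the opening, from -1 (shut) to 1 (fully open). A call has exactly 10 rows; each row shifts and turns the commanded pose from where the row before left it, along the tool's axes as they then stand; what a row does not reach is not made up. A row lasts 1/10 s, in which the tool goes at most 50 mm and 8.59 degrees, less where a joint would pass 70% of its speed; a pose out of reach is approached as far as the arm can. A call with a number of a shift or a turn outside -1 to 1 is refused whole. A call with a gripper value outside its range is refused whole. The fingers move at their own pace and stop on an object; "grip_force" is the grip in N (left out, the last holds). Time passes only in rows, so rows that do not move let the fingers close, or fill a call up. It gives the time, the measured TCP pose, the force, the opening and the grip force at its end, in the units of the state.
- observe(): the state, without advancing time (a new reading comes with each control period).
- grab_frame(name): name is "scene" or "top" or "wrist"; returns a dict with "color" (384x512x3 uint8, red, green, blue), "intrinsics" (3x3 intrinsics, pixels), "position" and "orientation" of the camera in the world; the wrist camera has in their place "tool_from_camera" (4x4, takes a point from camera to tool coordinates, whose origin is the TCP and whose axes are the flange's). Camera axes: x right, y down, z forward; pixel columns grow to the right and rows downward; lengths in m; the calibration is good to about 2 mm. A picture is of the moment at which its call begins: read the wrist's pose just before it. There is no depth.
- job_done(): hands the job in; it is judged then, once.
The state is a dict: "clock": time; "qpos": joint angles; "qd": joint speeds; "joint_efforts": joint torques, N m; "position": TCP position; "tool_rot": TCP orientation; "force": force on the tool from outside, world axes, zero at the start; "moment": the same for the moment, N m; "grip_width": finger opening in m; "finger_force": force on a finger pad.
Only numpy, scipy, OpenCV 4.12 (cv2) and the standard library are available. Lean on these libraries where they do the work, as an engineer would, in place of code of your own. Each camera call takes 0.05 s, during which the arm holds its last target. There are 200 camera calls.

## Working session

There is one attempt and no reset: what is moved stays moved. The work goes in short steps, Python scripts to look and compute and a tool call to move; the robot and the scene stay as the last step left them, time stands still between calls to the robot, and variables do not carry over. Pictures are saved under pics/ and viewed, at most 10 in all, crops included, and the job is handed in when it is done.

Besides the shell and the picture viewer there is one more tool, called after "Emit:" in YAML: its name, and indented under it one key for each argument. move_arm: Moves the arm, as the interface text tells. Shift numbers are shares of 0.02 m and turn numbers shares of 6 degrees, none past 1 either way. Its arguments: {"type":"object","properties":{"plan":{"type":"array"},"grip_force":{"type":"number"}},"required":["plan"]}

```bash
mkdir -p pics; ls
python3 - <<'E'
from workcell import *
import cv2,numpy as np
s=observe();print({k:np.round(v,3).tolist() for k,v in s.items()})
for n in("scene","top"):
    f=grab_frame(n);cv2.imwrite(f"pics/{n}0.png",f["color"][:,:,::-1]);print(n,np.round(f["intrinsics"],1).tolist(),f["position"],f["orientation"])
    np.savez(f"pics/{n}0.npz",**f)
E
```

```text
pics
{'clock': 0.0, 'qpos': [1.225, 0.522, -0.036, 1.6, 0.021, 1.021, -0.113], 'qd': [0.002, -0.001, 0.001, -0.002, -0.0, 0.0, -0.0], 'joint_efforts': [-0.0, -92.713, 1.98, -36.994, 0.018, 0.008, -0.0], 'position': [0.17, -0.601, 0.231], 'tool_rot': [-3.14, 0.0, 0.276], 'force': [-0.065, -0.145, -0.637], 'moment': [0.002, -0.065, -0.015], 'finger_force': 0.0, 'grip_width': 0.086}
scene [[439.4, 0.0, 251.5], [0.0, 439.4, 197.7], [0.0, 0.0, 1.0]] [ 1.11331651 -0.29733034  1.27389201] [-2.57341841 -0.00985964  1.18794781]
top [[387.9, 0.0, 248.7], [0.0, 387.9, 187.5], [0.0, 0.0, 1.0]] [0.35556466 0.00703106 1.68312781] [-3.10035341  0.00798684 -1.58786436]
```

View pics/scene0.png

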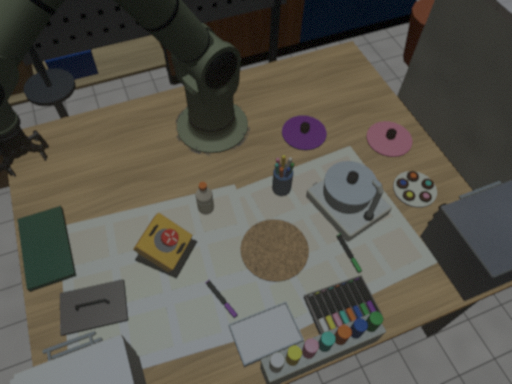

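View pics/top0.png

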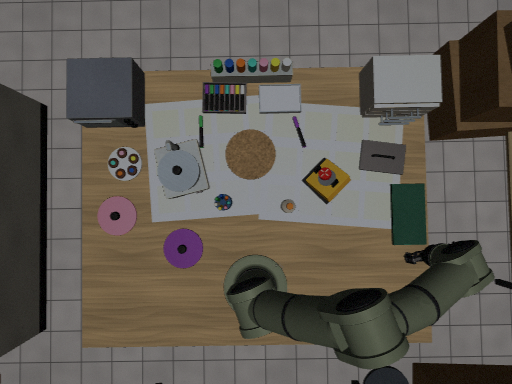

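The scene camera shows the aluminium lid on the pot with its knob at (352,177), the stop box button at (169,238) and the mat at (275,250). In the top view these are at (177,170), (326,174) and (250,154).
Things that could be taken for the lid, in top-view pixels: the aluminium lid (177,170), pink lid (116,216), purple lid (183,248), pen-box lid (383,156) and charm plate (124,164). I choose the aluminium one. For the button there is only the red one on yellow at (326,174).

Run:
```python
import cv2,numpy as np
s=cv2.imread("pics/scene0.png");t=cv2.imread("pics/top0.png")
def c(i,x,y,w,h):return cv2.resize(i[y:y+h,x:x+w],(400,300),interpolation=cv2.INTER_CUBIC)
o=np.vstack([np.hstack([c(s,300,145,100,75),c(s,120,200,100,75)]),np.hstack([c(t,140,130,80,60),c(t,290,150,80,60)])])
cv2.imwrite("pics/crop0.png",o)
```

```text
(no output)
```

View pics/crop0.png

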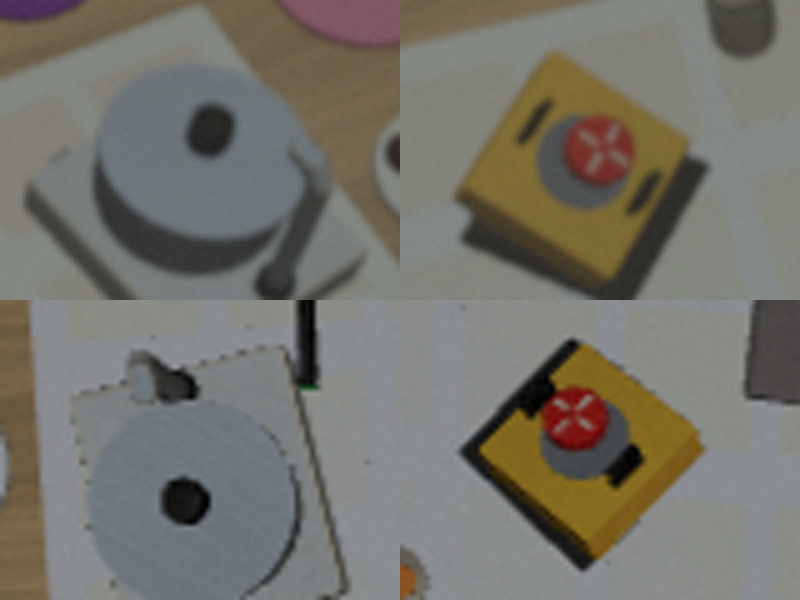

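```bash
cat > h.py <<'E'
import cv2,numpy as np
from scipy.spatial.transform import Rotation as R
from scipy.optimize import least_squares
F={n:dict(np.load(f"pics/{n}0.npz")) for n in("scene","top")}
def ray(f,p):
    d=np.linalg.inv(f["intrinsics"])@[p[0],p[1],1]
    return f["position"],R.from_euler("xyz",f["orientation"]).apply(d/np.linalg.norm(d))
def tri(*rs):
    A=[np.eye(3)-np.outer(d,d) for _,d in rs];b=sum(a@o for a,(o,_) in zip(A,rs))
    x=np.linalg.solve(sum(A),b);return x,[np.linalg.norm(a@(x-o)) for a,(o,_) in zip(A,rs)]
def atz(r,z): return r[0]+r[1]*(z-r[0][2])/r[1][2]
def proj(f,X):
    c=R.from_euler("xyz",f["orientation"]).inv().apply(np.atleast_2d(X)-f["position"])
    u=c@f["intrinsics"].T;return u[:,:2]/u[:,2:]
E
cat > a.py <<'E'
from h import *
S,T=F["scene"],F["top"]
def cen(f,box,test):
    x,y,w,h=box;c=f["color"][y:y+h,x:x+w].astype(int);m=test(c[...,0],c[...,1],c[...,2]).astype(np.uint8)
    n,l,st,ce=cv2.connectedComponentsWithStats(m);k=1+np.argmax(st[1:,4])
    p,_=max(((q,cv2.contourArea(q)) for q in cv2.findContours((l==k).astype(np.uint8),0,2)[0]),key=lambda q:q[1])
    e=cv2.fitEllipse(cv2.convexHull(p));return np.array(e[0])+[x,y],e[1],st[k,4]
red=lambda r,g,b:(r>1.7*g)&(r>90)&(b<r*.7)&(g<r*.5)
dark=lambda r,g,b:(r+g+b<150)
mat=lambda r,g,b:(r>b*1.3)&(r>60)
for n,bs,bt,t in(("red",(150,220,40,40),(312,160,30,30),red),("knob",(340,165,25,25),(168,160,20,20),dark),("mat",(230,210,90,80),(218,122,65,62),mat)):
    a=cen(S,bs,t);b=cen(T,bt,t);x,e=tri(ray(S,a[0]),ray(T,b[0]));print(n,a,b,x.round(4),np.round(e,4))
c1=lambda x,y,ox,oy,k:((x+.5)/k-.5+ox,(y+.5)/k-.5+oy)
for n,s,t in(("cheekA",c1(135,121,120,200,4),c1(137,95,290,150,5)),("cheekB",c1(244,193,120,200,4),c1(224,165,290,150,5)),
 ("faceTopCorner?",c1(155,52,120,200,4),None),):
    if t: x,e=tri(ray(S,s),ray(T,t));print(n,x.round(4),np.round(e,4))
E
python3 a.py
```

```text
red (array([164.28279209, 237.86120987]), (5.514262676239014, 10.331340789794922), np.int32(39)) (array([324.66579247, 173.0244894 ]), (11.832036018371582, 12.827593803405762), np.int32(99)) [ 0.4716 -0.2957  0.119 ] [0.0068 0.0068]
knob (array([352.12658691, 177.44246292]), (9.329577445983887, 11.377025604248047), np.int32(89)) (array([176.58570957, 169.88498688]), (8.448657035827637, 9.263813018798828), np.int32(65)) [0.4947 0.3048 0.1446] [0.0006 0.0006]
mat (array([274.19590378, 249.98394012]), (60.373741149902344, 67.072998046875), np.int32(3204)) (array([249.9895153 , 153.93142509]), (49.52233123779297, 49.60896301269531), np.int32(1940)) [ 0.5723  0.0118 -0.0039] [0.0007 0.0007]
cheekA [ 0.479  -0.2862  0.1804] [0.0383 0.0383]
cheekB [ 0.4546 -0.3041  0.0357] [0.0434 0.0434]
```

```bash
cat > b.py <<'E'
from h import *
S,T=F["scene"],F["top"]
c1=lambda x,y,ox,oy,k:np.array([(x+.5)/k-.5+ox,(y+.5)/k-.5+oy])
s=lambda x,y:c1(x-400,y,120,200,4); t=lambda x,y:c1(x-400,y-300,290,150,5)
rs,rt=s(600,150),t(575,418)
print("red",tri(ray(S,rs),ray(T,rt)))
for a,b in((s(535,121),t(624,465)),(s(644,193),t(537,395))): print("cheek",tri(ray(S,a),ray(T,b)))
cs=[s(555,52),s(690,138),s(612,282),s(458,198)]
ct=[t(580,345),t(698,437),t(590,540),t(480,450)]
L=.065
def model(p):
    Rp=R.from_euler("zyx",[p[2],-np.pi/6,0])   # x up the slope (rises), z normal tilts to -x
    o=np.array([p[0],p[1],.085])
    cor=np.array([[L,L,0],[L,-L,0],[-L,-L,0],[-L,L,0]])
    return o+Rp.apply(np.vstack([cor,[[0,0,.048]],[[-.049,0,.03]],[[.049,0,.03]]]))
def res(p,full=False):
    X=model(p);ps,pt=proj(S,X),proj(T,X);r=[]
    ch_s=[s(535,121),s(644,193)];ch_t=[t(624,465),t(537,395)]
    for P,C,rd,ch in((ps,cs,rs,ch_s),(pt,ct,rt,ch_t)):
        for c in C: r.append(P[:4][np.argmin(np.linalg.norm(P[:4]-c,axis=1))]-c)
        r.append(2*(P[4]-rd))
        for k in(5,6): r.append(min((P[k]-c for c in ch),key=np.linalg.norm))
    return np.ravel(r)
for y in np.arange(-180,180,45):
    q=least_squares(res,[.46,-.3,np.radians(y)],loss="soft_l1");print(q.x[:2].round(4),np.degrees(q.x[2])%360,q.cost)
    if y==-180 or q.cost<best.cost: best=q
print(best.x,res(best.x).reshape(-1,2).round(1).tolist())
print(model(best.x).round(4))
# pipe
sp=lambda x,y:c1(x,y,300,145,4); tp=lambda x,y:c1(x,y-300,140,130,5)
print("pipe foot top z.05",atz(ray(T,tp(184,385)),.05),"scene",atz(ray(S,sp(275,280)),.05))
print("pipe end",atz(ray(S,sp(305,155)),.215),atz(ray(T,tp(140,385)),.215), "elbow", atz(ray(S,sp(318,180)),.215),atz(ray(T,tp(140,365)),.215))
E
python3 b.py
```

```text
red (array([ 0.47289956, -0.28773377,  0.12015056]), [np.float64(0.0008891900588464285), np.float64(0.0008891900588464446)])
cheek (array([ 0.43403057, -0.3255181 ,  0.123781  ]), [np.float64(0.0007752524977837649), np.float64(0.0007752524977836552)])
cheek (array([ 0.49568997, -0.26599301,  0.07552981]), [np.float64(3.221586761079749e-05), np.float64(3.221586761095762e-05)])
[ 0.4762 -0.2974] 225.88448129661703 116.11165500571217
[ 0.4762 -0.2974] 225.88447178927223 116.11165500572785
[ 0.4995 -0.2881] 262.7165216876056 182.4072467924112
[ 0.4689 -0.305 ] 319.0891213677488 161.1722768670891
[ 0.4762 -0.2974] 45.88448077813604 116.11165500571236
[ 0.4762 -0.2974] 45.884470585049876 116.11165500573105
[ 0.4995 -0.2881] 82.71652134509748 182.40724679239554
[ 0.4689 -0.305 ] 139.08912162959726 161.1722768670851
[ 0.47621006 -0.29735258 -2.34075738] [[4.6, 17.6], [5.2, 0.1], [1.6, -9.5], [4.1, 6.0], [-11.5, -11.5], [-1.5, -9.8], [-1.0, 4.8], [0.8, -6.3], [-1.7, -4.7], [-3.7, -5.0], [-2.8, -5.9], [5.2, 9.8], [1.3, 0.1], [-0.0, 0.9]]
[[ 0.4774 -0.3893  0.0857]
 [ 0.3966 -0.2988  0.039 ]
 [ 0.475  -0.2054  0.0843]
 [ 0.5558 -0.2959  0.131 ]
 [ 0.4522 -0.2974  0.1266]
 [ 0.4907 -0.2622  0.128 ]
 [ 0.4317 -0.3325  0.0939]]
pipe foot top z.05 [0.60199518 0.32247277 0.05      ] scene [0.59219892 0.33309763 0.05      ]
pipe end [0.57783108 0.32235013 0.215     ] [0.5777104  0.32418998 0.215     ] elbow [0.60046675 0.31981903 0.215     ] [0.59304293 0.3240607  0.215     ]
```

```bash
sed -i 's/"zyx"/"ZYX"/' b.py; python3 b.py | sed -n 4,20p
```

```text
[ 0.4587 -0.3044] 225.27890893231879 8.935342168860984
[ 0.4587 -0.3044] 225.27891441641853 8.935342168871594
[ 0.4751 -0.3145] 267.2772119670381 194.17746527764666
[ 0.4805 -0.3059] 311.27436260690547 132.233911181591
[ 0.4768 -0.2935] 42.40338719532345 137.89832250326504
[ 0.4768 -0.2935] 42.40338389587974 137.8983225031862
[ 0.4738 -0.2661] 90.59755993111152 194.12064679754624
[ 0.456 -0.301] 128.14128561144815 131.39768326418772
[ 0.45871758 -0.30435766 -2.35132661] [[-1.6, -1.1], [-0.1, 0.2], [-0.5, -0.1], [0.5, -2.2], [-0.5, -0.6], [0.7, -0.9], [0.1, -0.6], [0.7, -1.2], [0.5, -2.4], [-0.0, 0.3], [-0.5, 0.0], [-0.1, -1.7], [-0.2, -1.1], [-0.0, -1.5]]
[[ 0.4653 -0.3901  0.1175]
 [ 0.3729 -0.2986  0.1175]
 [ 0.4521 -0.2186  0.0525]
 [ 0.5445 -0.3101  0.0525]
 [ 0.4756 -0.2873  0.1266]
 [ 0.4991 -0.2635  0.0865]
 [ 0.4394 -0.3239  0.1355]]
pipe foot top z.05 [0.60199518 0.32247277 0.05      ] scene [0.59219892 0.33309763 0.05      ]
```

```bash
cat > go.py <<'E'
# prints the shift (in tool axes) and turn from the present pose to a target, in row units
import numpy as np
from workcell import observe
from scipy.spatial.transform import Rotation as R
N=np.array([.35355,.35355,.86603]);PY=np.array([.70711,-.70711,0]) 
TILT=np.column_stack([np.cross(PY,-N),PY,-N])
def go(pos,rot=None):
    s=observe();R0=R.from_euler("xyz",s["tool_rot"]);d=np.array(pos)-s["position"]
    print("t",round(float(s["clock"]),2),"pos",np.round(s["position"],4),"shift now-axes",(R0.inv().apply(d)/.02).round(2),"f",np.round(s["force"],1),"w",round(float(s["grip_width"]),4),"q",np.round(s["qpos"],2))
    if rot is not None:
        R1=R.from_matrix(rot);print(" turn",np.round((R0.inv()*R1).as_rotvec(degrees=True)/6,2),"shift after-turn axes",(R1.inv().apply(d)/.02).round(2))
E
python3 -c "
from go import *
go([.502,-.259,.25],TILT)"
```

```text
t 0.1 pos [ 0.1701 -0.6011  0.2308] shift now-axes [ 20.63 -11.94  -0.95] f [ 0.1 -0.6 -0.9] w 0.0855 q [ 1.22  0.52 -0.04  1.6   0.02  1.02 -0.11]
 turn [-1.28 -4.89 -4.75] shift after-turn axes [ 20.16  -0.36 -12.75]
```

Emit:
move_arm:
  plan:
    - [[1,-0.58,-0.05,0,0,0,-1],[1,-0.58,-0.05,0,0,0,-1],[1,-0.58,-0.05,0,0,0,-1],[1,-0.58,-0.05,0,0,0,-1],[1,-0.58,-0.05,0,0,0,-1],[1,-0.58,-0.05,0,0,0,-1],[1,-0.58,-0.05,0,0,0,-1],[1,-0.58,-0.05,0,0,0,-1],[1,-0.58,-0.05,0,0,0,-1],[1,-0.58,-0.05,0,0,0,-1]]

```text
clock: 1.1
position: [0.3315, -0.4345, 0.2411]
tool_rot: [-3.141, 0.0, 0.276]
force: [0.4, -0.8, 0.6]
grip_width: 0.0001
finger_force: 0.0
```

Emit:
move_arm:
  plan:
    - [[1,-0.58,-0.05,0,0,0,-1],[1,-0.58,-0.05,0,0,0,-1],[1,-0.58,-0.05,0,0,0,-1],[1,-0.58,-0.05,0,0,0,-1],[1,-0.58,-0.05,0,0,0,-1],[1,-0.58,-0.05,0,0,0,-1],[1,-0.58,-0.05,0,0,0,-1],[1,-0.58,-0.05,0,0,0,-1],[1,-0.58,-0.05,0,0,0,-1],[1,-0.58,-0.05,0,0,0,-1]]

```text
clock: 2.1
position: [0.4923, -0.2684, 0.2511]
tool_rot: [-3.141, 0.0, 0.276]
force: [0.2, -1.0, 0.4]
grip_width: 0.0001
finger_force: 0.0
```

Emit:
move_arm:
  plan:
    - [[0,0,0,-0.13,-0.49,-0.48,-1],[0,0,0,-0.13,-0.49,-0.48,-1],[0,0,0,-0.13,-0.49,-0.48,-1],[0,0,0,-0.13,-0.49,-0.48,-1],[0,0,0,-0.13,-0.49,-0.48,-1],[0,0,0,-0.13,-0.49,-0.48,-1],[0,0,0,-0.13,-0.49,-0.48,-1],[0,0,0,-0.13,-0.49,-0.48,-1],[0,0,0,-0.13,-0.49,-0.48,-1],[0,0,0,-0.13,-0.49,-0.48,-1]]

```text
clock: 3.1
position: [0.4919, -0.2692, 0.2511]
tool_rot: [3.141, 0.527, 0.793]
force: [-0.8, 0.2, 0.0]
grip_width: -0.0004
finger_force: 0.0
```

Run:
```python
from go import *
import cv2
B=np.array([.474,-.2875,.1266])
go(B+.05*N,TILT)
f=grab=__import__("workcell").grab_frame("wrist");s=observe()
cv2.imwrite("pics/w1.png",f["color"][:,:,::-1]);np.savez("pics/w1.npz",pos=s["position"],rot=s["tool_rot"],**f)
T=f["tool_from_camera"];print(T.round(3).tolist(),f["intrinsics"].round(1).tolist())
# predicted pixel of button top
R0=R.from_euler("xyz",s["tool_rot"]).as_matrix();p=np.linalg.inv(T)@np.append(R0.T@(B-s["position"]),1);u=f["intrinsics"]@p[:3];print(u[:2]/u[2],p)
c=f["color"].astype(int);m=((c[...,0]>1.7*c[...,1])&(c[...,0]>90)&(c[...,2]<.7*c[...,0])).astype(np.uint8)
n,l,st,ce=cv2.connectedComponentsWithStats(m)
for k in range(1,n):
    if st[k,4]>200:print(st[k],ce[k])
```

```text
t 3.1 pos [ 0.4919 -0.2692  0.2511] shift now-axes [2.02 0.01 3.52] f [-0.8  0.2  0. ] w -0.0004 q [ 0.25  0.55 -0.15  1.62  0.49  1.36 -0.87]
 turn [0.04 0.04 0.06] shift after-turn axes [2.   0.01 3.53]
[[0.001, -0.964, -0.266, 0.068], [1.0, 0.001, 0.001, 0.001], [-0.0, -0.266, 0.964, -0.143], [0.0, 0.0, 0.0, 1.0]] [[280.5, 0.0, 249.0], [0.0, 280.5, 195.4], [0.0, 0.0, 1.0]]
[249.19903032 149.58094821] [ 2.25267190e-04 -4.27204003e-02  2.61691088e-01  1.00000000e+00]
[ 221  117   55   56 2021] [248.01237011 144.58535379]
[  8 124  34  34 742] [ 24.44474394 141.20889488]
```

View pics/w1.png

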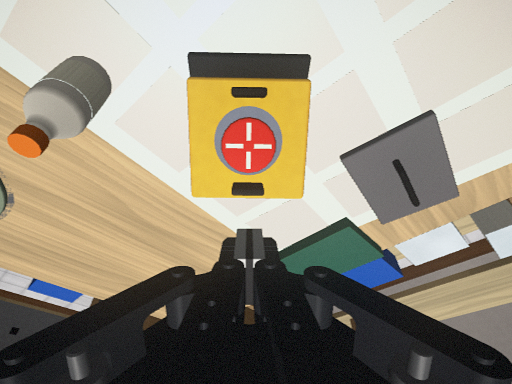

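The wrist view shows the red button at (248,145) between its black cheeks (top and bottom, at x=248). The yellow face is square to the camera.

Emit:
move_arm:
  plan:
    - [[0.43,0,0.7,0.01,0.01,0.01,-1],[0.43,0,0.7,0.01,0.01,0.01,-1],[0.43,0,0.7,0.01,0.01,0.01,-1],[0.43,0,0.7,0.01,0.01,0.01,-1],[0.43,-0.03,0.7,0,0,0.02,-1],[0,0,0,0,0,0,-1],[0,0,0,0,0,0,-1],[0,0,0,0,0,0,-1],[0,0,0,0,0,0,-1],[0,0,0,0,0,0,-1]]

```text
clock: 4.15
position: [0.4933, -0.2673, 0.1697]
tool_rot: [3.14, 0.52, 0.782]
force: [0.9, 0.1, -0.6]
grip_width: -0.0001
finger_force: 0.0
```

```bash
cat > red.py <<'E'
from go import *
import cv2,workcell
from h import tri
def redray(f,pos,rot):
    c=f["color"].astype(int);m=((c[...,0]>1.7*c[...,1])&(c[...,0]>90)&(c[...,2]<.7*c[...,0])).astype(np.uint8)
    m[:, :150]=0;m[:,350:]=0
    q=max(cv2.findContours(m,0,2)[0],key=cv2.contourArea);e=cv2.fitEllipse(cv2.convexHull(q));p=e[0]
    d=np.linalg.inv(f["intrinsics"])@[p[0],p[1],1];T=f["tool_from_camera"];R0=R.from_euler("xyz",rot)
    d=R0.apply(T[:3,:3]@d);return np.round(e[0]+e[1],1),(np.array(pos)+R0.apply(T[:3,3]),d/np.linalg.norm(d))
E
python3 - <<'E'
from red import *
a=dict(np.load("pics/w1.npz"));e,r1=redray(a,a["pos"],a["rot"]);print(e)
s=observe();f=workcell.grab_frame("wrist");e,r2=redray(f,s["position"],s["tool_rot"]);print(e)
X,er=tri(r1,r2);print(X,er)
B=np.array([.474,-.2875,.1266])
for z in(.1246,.1266):
    print([r[0]+r[1]*(z-r[0][2])/r[1][2] for r in(r1,r2)])
X=B
go(B+0*N,TILT)
cv2.imwrite("pics/w2.png",f["color"][:,:,::-1])
E
```

```text
[248.1 144.7  54.5  55.2]
[248.7 211.3  68.3  70.3]
[ 0.4757606  -0.28491161  0.12315808] [np.float64(0.00044993360195364976), np.float64(0.0004499336019536834)]
[array([ 0.47617533, -0.28385268,  0.1246    ]), array([ 0.47722444, -0.28408742,  0.1246    ])]
[array([ 0.47718155, -0.28283539,  0.1266    ]), array([ 0.4788264 , -0.28249029,  0.1266    ])]
t 4.2 pos [ 0.4932 -0.2673  0.1696] shift now-axes [-0.14  0.04  2.56] f [-0.1  0.3 -0.2] w -0.0 q [ 0.24  0.65 -0.14  1.68  0.52  1.22 -0.95]
 turn [-0.   -0.03 -0.03] shift after-turn axes [-0.13  0.03  2.56]
```

Emit:
move_arm:
  plan:
    - [[0.04,0,0.6,0,0,0,-1],[0.04,0,0.6,0,0,0,-1],[0,0,0.6,0,0,0,-1],[0,0,0.5,0,0,0,-1],[0,0,0.2,0,0,0,-1],[0,0,0.15,0,0,0,-1],[0,0,0.1,0,0,0,-1],[0,0,0.1,0,0,0,-1],[0,0,0.1,0,0,0,-1],[0,0,0.1,0,0,0,-1]]

```text
clock: 5.2
position: [0.4728, -0.2875, 0.1154]
tool_rot: [3.141, 0.52, 0.783]
force: [2.5, 3.9, 4.9]
grip_width: -0.0
finger_force: 3.0
```

Run:
```python
from go import *
B=np.array([.4765,-.2845,.1247]);go(B-.012*N,TILT);s=observe();print("along n",(s["position"]-B)@N,"F.n",s["force"]@N)
```

```text
t 5.2 pos [ 0.4728 -0.2875  0.1154] shift now-axes [-0.03  0.02  0.08] f [2.5 3.9 4.9] w -0.0 q [ 0.27  0.7  -0.12  1.74  0.56  1.1  -0.99]
 turn [-0.   -0.03 -0.02] shift after-turn axes [-0.03  0.02  0.08]
along n -0.01044395610370654 F.n 6.4905646645770725
```

Emit:
move_arm:
  plan:
    - [[0,0,0.05,0,0,0,-1],[0,0,0.05,0,0,0,-1],[0,0,0.05,0,0,0,-1],[0,0,0.05,0,0,0,-1],[0,0,0.05,0,0,0,-1],[0,0,0.05,0,0,0,-1],[0,0,0,0,0,0,-1],[0,0,0,0,0,0,-1],[0,0,0,0,0,0,-1],[0,0,0,0,0,0,-1]]

```text
clock: 6.2
position: [0.4737, -0.2881, 0.1136]
tool_rot: [3.136, 0.517, 0.783]
force: [8.4, 25.0, 60.9]
grip_width: 0.0002
finger_force: 31.8
```

Run:
```python
from go import *
B=np.array([.4765,-.2845,.1247]);go(B-.012*N,TILT);s=observe();print("along n",(s["position"]-B)@N,"F.n",s["force"]@N)
```

```text
t 6.2 pos [ 0.4737 -0.2881  0.1136] shift now-axes [-0.08 -0.03  0.  ] f [ 8.4 25.  60.9] w 0.0002 q [ 0.27  0.7  -0.12  1.75  0.57  1.09 -0.99]
 turn [ 0.04 -0.06 -0.02] shift after-turn axes [-0.08 -0.03  0.  ]
along n -0.011904505315245232 F.n 64.55540961581569
```

Emit:
move_arm:
  plan:
    - [[0,0,-0.3,0,0,0,-1],[0,0,-0.6,0,0,0,-1],[0,0,-0.8,0,0,0,-1],[0,0,-0.8,0,0,0,-1],[0,0,-0.7,0,0,0,-1],[0,0,0,0,0,0,-1],[0,0,0,0,0,0,-1],[0,0,0,0,0,0,0],[0,0,0,0,0,0,1],[0,0,0,0,0,0,1]]

```text
clock: 7.2
position: [0.4927, -0.2674, 0.1654]
tool_rot: [-3.142, 0.521, 0.783]
force: [0.2, 0.7, -0.5]
grip_width: 0.0435
finger_force: 0.0
```

Run:
```python
from red import *
B=np.array([.4765,-.2845,.1247])
s=observe();f=workcell.grab_frame("wrist");e,r2=redray(f,s["position"],s["tool_rot"]);print(e)
T=f["tool_from_camera"]
for d in(0,.009):
    p=np.linalg.inv(T)@np.append(R.from_euler("xyz",s["tool_rot"]).inv().apply(B-d*N-s["position"]),1);u=f["intrinsics"]@p[:3];print(d,u[:2]/u[2],52e-3*280.5/p[2])
R0=np.array([[0,1.,0],[1,0,0],[0,0,-1]])
K=np.array([.4947,.3048,.1446]);ax=np.array([.5778,.3233])-K[:2]
print("pipe dir",ax,np.degrees(np.arctan2(ax[1],ax[0])))
go([.49,0,.26],np.diag([1.,-1,-1]))
cv2.imwrite("pics/w3.png",f["color"][90:330,130:370,::-1])
```

```text
[249.1 211.3  67.   68. ]
0 [248.89128409 216.08593024] 72.33918675699063
0.009 [248.90428791 212.06109088] 69.35344473634379
pipe dir [0.0831 0.0185] 12.550706974047527
t 7.25 pos [ 0.4928 -0.2674  0.1655] shift now-axes [ 5.74 -9.58 -8.75] f [-1.2  0.3  1.2] w 0.0509 q [ 0.24  0.65 -0.14  1.68  0.52  1.21 -0.95]
 turn [1.95 4.72 7.3 ] shift after-turn axes [ -0.14 -13.37  -4.73]
```

View pics/w3.png

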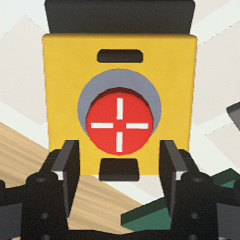

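The button is caught: the wrist crop puts the head at (120,122), in line with the 9 mm-in prediction. Next is the lid.

Emit:
move_arm:
  plan:
    - [[0,0,-1,0,0,0,1],[0,0,-1,0,0,0,1],[0,0,-1,0,0,0,1],[0,0,-1,0,0,0,1],[0,0,-1,0,0,0,1],[0,0,0,0,1,0,1],[0,0,0,0,1,0,1],[0,0,0,0,1,0,1],[0,0,0,0,1,0,1],[0,0,0,0,0.98,0,1]]

```text
clock: 8.25
position: [0.5284, -0.2323, 0.253]
tool_rot: [3.14, -0.005, 0.783]
force: [0.4, 1.0, 0.1]
grip_width: 0.0852
finger_force: 0.0
```

Emit:
move_arm:
  plan:
    - [[0,0,0,0,0,-1,1],[0,0,0,0,0,-1,1],[0,0,0,0,0,-1,1],[0,0,0,0,0,-1,1],[0,0,0,0,0,-1,1],[0,0,0,0,0,-1,1],[0,0,0,0,0,-1,1],[0,0,0,0,0,-1,1],[0,0,0,0,0,-1,1],[0,0,0,0,0,-1,1]]

```text
clock: 9.25
position: [0.5281, -0.2323, 0.2524]
tool_rot: [3.141, 0.0, 1.834]
force: [-0.4, -0.3, 0.2]
grip_width: 0.0856
finger_force: 0.0
```

Run:
```python
from red import *
a=np.radians(194);DN=np.column_stack([[np.cos(a),np.sin(a),0],[np.sin(a),-np.cos(a),0],[0,0,-1]])
go([.4947,.3048,.28],DN);print(observe()["tool_rot"])
```

```text
t 9.25 pos [ 0.5281 -0.2323  0.2524] shift now-axes [26.36  5.39 -1.38] f [-0.4 -0.3  0.2] w 0.0856 q [ 0.69  0.46 -0.53  1.69  0.26  1.06  0.34]
 turn [  0.     0.   -14.82] shift after-turn axes [-4.88 26.46 -1.38]
[3.14113805e+00 1.36901497e-04 1.83444096e+00]
```

Emit:
move_arm:
  plan:
    - [[1,0.2,-0.07,0,0,0,1],[1,0.2,-0.07,0,0,0,1],[1,0.2,-0.07,0,0,0,1],[1,0.2,-0.07,0,0,0,1],[1,0.2,-0.07,0,0,0,1],[1,0.2,-0.07,0,0,0,1],[1,0.2,-0.07,0,0,0,1],[1,0.2,-0.07,0,0,0,1],[1,0.2,-0.07,0,0,0,1],[1,0.2,-0.07,0,0,0,1]]

```text
clock: 10.25
position: [0.5154, -0.0279, 0.2665]
tool_rot: [3.141, 0.0, 1.83]
force: [0.6, -0.1, -0.1]
grip_width: 0.0854
finger_force: 0.0
```

Emit:
move_arm:
  plan:
    - [[1,0.2,-0.07,0,0,0,1],[1,0.2,-0.07,0,0,0,1],[1,0.2,-0.07,0,0,0,1],[1,0.2,-0.07,0,0,0,1],[1,0.2,-0.07,0,0,0,1],[0,0,0,0,0,-1,1],[0,0,0,0,0,-1,1],[0,0,0,0,0,-1,1],[0,0,0,0,0,-1,1],[0,0,0,0,0,-1,1]]

```text
clock: 11.25
position: [0.5092, 0.0731, 0.2734]
tool_rot: [3.141, 0.001, 2.358]
force: [-0.3, -0.2, -0.0]
grip_width: 0.0855
finger_force: 0.0
```

Emit:
move_arm:
  plan:
    - [[0,0,0,0,0,-1,1],[0,0,0,0,0,-1,1],[0,0,0,0,0,-1,1],[0,0,0,0,0,-1,1],[0,0,0,0,0,-1,1],[0,0,0,0,0,-1,1],[0,0,0,0,0,-1,1],[0,0,0,0,0,-1,1],[0,0,0,0,0,-1,1],[0,0,0,0,0,-0.82,1]]

```text
clock: 12.25
position: [0.5092, 0.073, 0.2734]
tool_rot: [-3.141, 0.001, -2.897]
force: [-0.2, -0.4, -0.1]
grip_width: 0.0856
finger_force: 0.0
```

Run:
```python
from red import *
a=np.radians(194);DN=np.column_stack([[np.cos(a),np.sin(a),0],[np.sin(a),-np.cos(a),0],[0,0,-1]])
K=np.array([.4947,.3048,.1446])
go([.4947,.3048,.28],DN)
s=observe();f=workcell.grab_frame("wrist");np.savez("pics/w4.npz",pos=s["position"],rot=s["tool_rot"],**f);cv2.imwrite("pics/w4.png",f["color"][:,:,::-1])
p=np.linalg.inv(f["tool_from_camera"])@np.append(R.from_euler("xyz",s["tool_rot"]).inv().apply(K-s["position"]),1);u=f["intrinsics"]@p[:3];print(u[:2]/u[2],p)
```

```text
t 12.25 pos [0.5092 0.073  0.2734] shift now-axes [-2.1  11.42 -0.33] f [-0.2 -0.4 -0.1] w 0.0856 q [ 0.48  0.44 -0.99  1.8   0.41  1.12  1.17]
 turn [-0.    0.01  0.  ] shift after-turn axes [-2.1  11.42 -0.33]
[469.59456183 226.83686622] [0.22840037 0.0325678  0.29039629 1.        ]
```

View pics/w4.png

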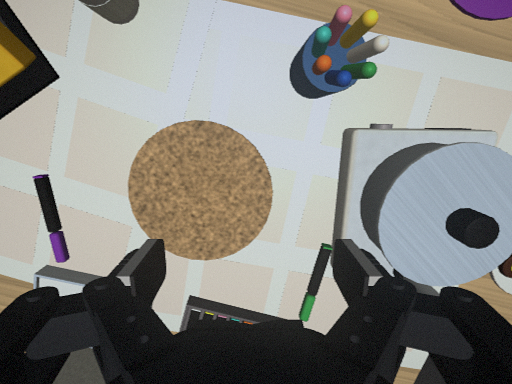

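The wrist view shows the knob at (472,228) on the aluminium lid, within 3 px of the prediction, the mat at (200,190), and the pipe hidden below the right finger.

Emit:
move_arm:
  plan:
    - [[-0.21,1,0,0,0,0,1],[-0.21,1,0,0,0,0,1],[-0.21,1,0,0,0,0,1],[-0.21,1,0,0,0,0,1],[-0.21,1,0,0,0,0,1],[-0.21,1,0,0,0,0,1],[-0.21,1,0,0,0,0,1],[-0.21,1,0,0,0,0,1],[-0.21,1,0,0,0,0,1],[-0.21,1,0,0,0,0,1]]

```text
clock: 13.3
position: [0.5023, 0.2781, 0.2734]
tool_rot: [-3.141, 0.001, -2.903]
force: [0.5, -0.1, 0.1]
grip_width: 0.0854
finger_force: 0.0
```

Run:
```python
from red import *
K=np.array([.4947,.3048,.1446])
s=observe();f=workcell.grab_frame("wrist");np.savez("pics/w5.npz",pos=s["position"],rot=s["tool_rot"],**f)
go([.4947,.3048,.28])
rs=[]
for n in("w4","w5"):
    g=dict(np.load(f"pics/{n}.npz"));Ti=np.linalg.inv(g["tool_from_camera"]);R0=R.from_euler("xyz",g["rot"])
    p=Ti@np.append(R0.inv().apply(K-g["pos"]),1);u=g["intrinsics"]@p[:3];u=u[:2]/u[2]
    m=(g["color"].astype(int).sum(2)<110).astype(np.uint8);yy,xx=np.mgrid[:384,:512];m[(abs(xx-u[0])>45)|(abs(yy-u[1])>38)]=0
    m=cv2.morphologyEx(m,cv2.MORPH_OPEN,np.ones((5,5)))
    q=max(cv2.findContours(m,0,2)[0],key=cv2.contourArea);e=cv2.fitEllipse(cv2.convexHull(q));print(n,u.round(1),np.round(e[0]+e[1],1))
    d=R0.apply(g["tool_from_camera"][:3,:3]@np.linalg.inv(g["intrinsics"])@[*e[0],1]);rs.append((g["pos"]+R0.apply(g["tool_from_camera"][:3,3]),d/np.linalg.norm(d)))
print(tri(*rs));print([o+d*(.146-o[2])/d[2] for o,d in rs])
o=g["color"][:,:,::-1].copy();cv2.imwrite("pics/w5.png",o)
```

```text
t 13.35 pos [0.5014 0.2814 0.2736] shift now-axes [ 0.04  1.21 -0.32] f [-4.   2.3 -0.5] w 0.0852 q [ 0.04  0.55 -0.96  1.65  0.48  1.19  0.78]
w4 [469.6 226.8] [466.1 225.   33.9  37.3]Traceback (most recent call last):
  File "<stdin>", line 11, in <module>
ValueError: max() iterable argument is empty
```

Run:
```python
import numpy as np,cv2
g=dict(np.load("pics/w5.npz"));cv2.imwrite("pics/w5.png",g["color"][:,:,::-1])
```

```text
(no output)
```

View pics/w5.png

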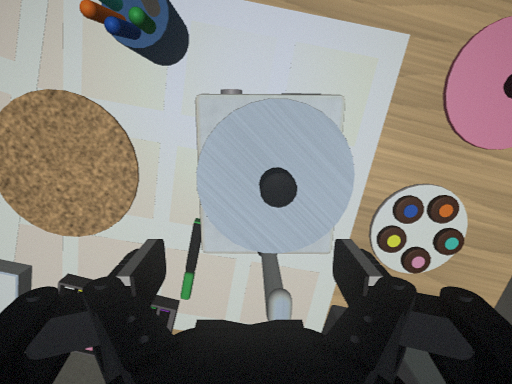

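Run:
```python
from red import *
rs=[]
for n,c in(("w4",(472,228)),("w5",(278,187))):
    g=dict(np.load(f"pics/{n}.npz"));R0=R.from_euler("xyz",g["rot"])
    y,x=c[1],c[0];print(n,g["color"][y-1:y+2,x-1:x+2].mean((0,1)))
    m=(g["color"].astype(int).sum(2)<180).astype(np.uint8);yy,xx=np.mgrid[:384,:512];m[(abs(xx-x)>32)|(abs(yy-y)>30)]=0
    q=max(cv2.findContours(m,0,2)[0],key=cv2.contourArea);e=cv2.fitEllipse(cv2.convexHull(q));print(n,np.round(e[0]+e[1],1))
    d=R0.apply(g["tool_from_camera"][:3,:3]@np.linalg.inv(g["intrinsics"])@[*e[0],1]);rs.append((g["pos"]+R0.apply(g["tool_from_camera"][:3,3]),d/np.linalg.norm(d)))
print(tri(*rs));print([o+d*(.15-o[2])/d[2] for o,d in rs])
go([.4947,.3048,.28])
```

```text
w4 [34.11111111 35.44444444 37.88888889]
w4 [471.9 227.4  37.3  53.6]
w5 [47.77777778 49.88888889 52.77777778]
w5 [277.3 187.   36.1  39.5]
(array([0.49464767, 0.30509302, 0.14725286]), [np.float64(0.00042068789300321835), np.float64(0.0004206878930032862)])
[array([0.49372047, 0.30246343, 0.15      ]), array([0.49449678, 0.30468955, 0.15      ])]
t 13.35 pos [0.5014 0.2814 0.2736] shift now-axes [ 0.04  1.21 -0.32] f [-4.   2.3 -0.5] w 0.0852 q [ 0.04  0.55 -0.96  1.65  0.48  1.19  0.78]
```

Emit:
move_arm:
  plan:
    - [[0.02,0.6,0,0,0,0,1],[0.02,0.6,0,0,0,0,1],[0,0,0,0,0,0,1],[0,0,0,0,0,0,1],[0,0,0.5,0,0,0,1],[0,0,0.5,0,0,0,1],[0,0,0.5,0,0,0,1],[0,0,0.5,0,0,0,1],[0,0,0,0,0,0,1],[0,0,0,0,0,0,1]]

```text
clock: 14.35
position: [0.4958, 0.3006, 0.2334]
tool_rot: [-3.142, 0.0, -2.901]
force: [0.7, 0.4, 0.0]
grip_width: 0.0855
finger_force: 0.0
```

Run:
```python
from red import *
go([.4947,.305,.130])
```

```text
t 14.35 pos [0.4958 0.3006 0.2334] shift now-axes [0.01 0.23 5.17] f [0.7 0.4 0. ] w 0.0855 q [-0.02  0.6  -0.93  1.69  0.52  1.13  0.71]
```

Emit:
move_arm:
  plan:
    - [[0.01,0.12,0.4,0,0,0,1],[0,0.11,0.6,0,0,0,1],[0,0,0.7,0,0,0,1],[0,0,0.7,0,0,0,1],[0,0,0.7,0,0,0,1],[0,0,0.7,0,0,0,1],[0,0,0.6,0,0,0,1],[0,0,0.5,0,0,0,1],[0,0,0.27,0,0,0,1],[0,0,0,0,0,0,1]]

```text
clock: 15.35
position: [0.4945, 0.3049, 0.1295]
tool_rot: [-3.141, -0.0, -2.901]
force: [0.4, 0.0, -0.6]
grip_width: 0.0854
finger_force: 0.0
```

Emit:
move_arm:
  plan:
    - [[0,0,0,0,0,0,-1],[0,0,0,0,0,0,-1],[0,0,0,0,0,0,-1],[0,0,0,0,0,0,-1],[0,0,0,0,0,0,-1],[0,0,0,0,0,0,-1],[0,0,0,0,0,0,-1],[0,0,0,0,0,0,-1],[0,0,0,0,0,0,-1],[0,0,0,0,0,0,-1]]
  grip_force: 60

```text
clock: 16.35
position: [0.4949, 0.305, 0.1307]
tool_rot: [-3.141, 0.001, -2.901]
force: [-2.0, -2.4, 7.6]
grip_width: 0.035
finger_force: 59.2
```

Run:
```python
from red import *
go([.4947,.305,.130])
```

```text
t 16.35 pos [0.4949 0.305  0.1307] shift now-axes [0.01 0.   0.04] f [-2.  -2.4  7.6] w 0.035 q [-0.08  0.71 -0.85  1.78  0.65  0.95  0.61]
```

Emit:
move_arm:
  plan:
    - [[0,0,-0.1,0,0,0,-1],[0,0,-0.2,0,0,0,-1],[0,0,-0.3,0,0,0,-1],[0,0,-0.3,0,0,0,-1],[0,0,-0.3,0,0,0,-1],[0,0,-0.3,0,0,0,-1],[0,0,-0.3,0,0,0,-1],[0,0,-0.1,0,0,0,-1],[0,0,0,0,0,0,-1],[0,0,0,0,0,0,-1]]

```text
clock: 17.35
position: [0.4946, 0.3049, 0.168]
tool_rot: [-3.141, 0.001, -2.901]
force: [-0.0, -0.4, -2.5]
grip_width: 0.0346
finger_force: 59.9
```

Run:
```python
from red import *
from h import *
S,T=F["scene"],F["top"]
P=[atz(ray(S,(274.196,249.984)),.006),atz(ray(T,(249.99,153.93)),.006)]
for n in("w4",):
    g=dict(np.load(f"pics/{n}.npz"));R0=R.from_euler("xyz",g["rot"]);c=g["color"].astype(int)
    m=((c[...,0]>c[...,2]*1.35)&(c[...,0]>60)).astype(np.uint8);m[:,:110]=0;m[:,285:]=0;m[:110]=0;m[268:]=0
    m=cv2.morphologyEx(m,cv2.MORPH_CLOSE,np.ones((7,7)))
    q=max(cv2.findContours(m,0,2)[0],key=cv2.contourArea);e=cv2.fitEllipse(cv2.convexHull(q));print(e)
    d=R0.apply(g["tool_from_camera"][:3,:3]@np.linalg.inv(g["intrinsics"])@[*e[0],1]);P.append(atz((g["pos"]+R0.apply(g["tool_from_camera"][:3,3]),d),.006))
print(np.round(P,4)); go(np.array([.495,.305,.172])+np.array([-.97,-.242,0])*.10)
print(observe()["finger_force"])
```

```text
((199.7958984375, 189.76756286621094), (137.47755432128906, 145.455078125), 118.77679443359375)
[[0.5767 0.0101 0.006 ]
 [0.5708 0.0112 0.006 ]
 [0.564  0.0102 0.006 ]]
t 17.35 pos [0.4946 0.3049 0.168 ] shift now-axes [ 4.98 -0.02 -0.2 ] f [-0.  -0.4 -2.5] w 0.0346 q [-0.06  0.67 -0.88  1.75  0.6   1.02  0.64]
59.93288576602936
```

Emit:
move_arm:
  plan:
    - [[0.3,0,0,0,0,0,-1],[0.6,0,0,0,0,0,-1],[0.6,0,0,0,0,0,-1],[0.6,0,0,0,0,0,-1],[0.6,0,0,0,0,0,-1],[0.6,0,0,0,0,0,-1],[0.6,0,0,0,0,0,-1],[0.6,0,0,0,0,0,-1],[0.4,0,0,0,0,0,-1],[0.1,0,-0.2,0,0,0,-1]]

```text
clock: 18.35
position: [0.3966, 0.2808, 0.172]
tool_rot: [-3.141, 0.0, -2.9]
force: [0.8, -0.0, -2.5]
grip_width: 0.0348
finger_force: 60.0
```

Run:
```python
from red import *
go(np.array([.571,.011,.22])); print(observe()["finger_force"])
```

```text
t 18.35 pos [0.3966 0.2808 0.172 ] shift now-axes [ -5.24 -15.18  -2.39] f [ 0.8 -0.  -2.5] w 0.0348 q [-0.03  0.53 -0.94  1.98  0.55  0.9   0.55]
60.01752018928528
```

Emit:
move_arm:
  plan:
    - [[-0.2,-0.4,-0.3,0,0,0,-1],[-0.26,-0.76,-0.3,0,0,0,-1],[-0.26,-0.76,-0.3,0,0,0,-1],[-0.26,-0.76,-0.3,0,0,0,-1],[-0.26,-0.76,-0.3,0,0,0,-1],[-0.26,-0.76,-0.3,0,0,0,-1],[-0.26,-0.76,-0.3,0,0,0,-1],[-0.26,-0.76,-0.3,0,0,0,-1],[-0.26,-0.6,0,0,0,0,-1],[0,0,0,0,0,0,-1]]

```text
clock: 19.35
position: [0.4733, 0.1674, 0.22]
tool_rot: [-3.141, 0.001, -2.904]
force: [-0.3, -0.1, -3.1]
grip_width: 0.0348
finger_force: 60.2
```

Run:
```python
from red import *
go(np.array([.571,.011,.22])); print(observe()["finger_force"])
s=observe();f=workcell.grab_frame("wrist");np.savez("pics/w6.npz",pos=s["position"],rot=s["tool_rot"],**f);cv2.imwrite("pics/w6.png",f["color"][:,:,::-1])
```

```text
t 19.35 pos [0.4733 0.1674 0.22  ] shift now-axes [-2.91 -8.75  0.01] f [-0.3 -0.1 -3.1] w 0.0348 q [ 0.27  0.49 -0.98  1.9   0.48  1.01  0.89]
60.1948606967926
```

View pics/w6.png

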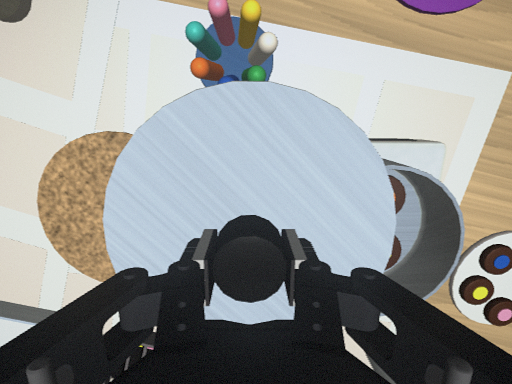

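The wrist view shows the lid held level by the knob at (248,258), with the mat at the left (90,200) partly hidden. I'll refine the mat centre from the earlier unobstructed views.

Run:
```python
from red import *
from h import *
V=[]
for n in("scene","top"):
    f=F[n];V.append((n,f,f["position"],R.from_euler("xyz",f["orientation"])))
for n in("w4","w5"):
    g=dict(np.load(f"pics/{n}.npz"));R0=R.from_euler("xyz",g["rot"]);T=g["tool_from_camera"]
    V.append((n,g,g["pos"]+R0.apply(T[:3,3]),R0*R.from_matrix(T[:3,:3])))
C=np.array([.571,.011,.006])
for n,f,o,r in V:
    K=f["intrinsics"];pr=lambda X:(lambda u:u[:,:2]/u[:,2:])(r.inv().apply(np.atleast_2d(X)-o)@K.T)
    th=np.linspace(0,2*np.pi,200);ring=lambda k:C+k*np.c_[np.cos(th),np.sin(th),0*th]
    m=np.zeros((384,512),np.uint8);cv2.fillPoly(m,[np.clip(pr(ring(.13)),-50,600).astype(int)],1)
    c=f["color"].astype(float);ratio=cv2.GaussianBlur(c,(0,0),1);q=((ratio[...,0]/(ratio[...,2]+1)>1.33)&(m>0)).astype(np.uint8)
    q=cv2.morphologyEx(q,cv2.MORPH_OPEN,np.ones((5,5)))
    cn=max(cv2.findContours(q,0,1)[0],key=cv2.contourArea)[:,0].astype(float)
    cn=cn[(cn[:,0]>3)&(cn[:,0]<508)]
    d=r.apply(np.c_[cn,np.ones(len(cn))]@np.linalg.inv(K).T);X=o+d*((.006-o[2])/d[:,2])[:,None]
    s=least_squares(lambda p:np.hypot(X[:,0]-p[0],X[:,1]-p[1])-p[2],[.571,.011,.11],loss="soft_l1",f_scale=.002)
    s2=least_squares(lambda p:np.hypot(X[:,0]-p[0],X[:,1]-p[1])-.11,[.571,.011],loss="soft_l1",f_scale=.002)
    print(n,len(cn),s.x.round(4),s2.x.round(4),np.abs(s.fun).mean().round(4))
```

```text
scene 176 [0.5731 0.012  0.1035] [0.5697 0.0129] 0.0008
top 136 [0.5709 0.011  0.1049] [0.5711 0.0108] 0.0008
w4 403 [0.5711 0.012  0.1075] [0.5714 0.0122] 0.0006
w5 328 [0.5712 0.0128 0.1081] [0.5714 0.0114] 0.0004
```

Emit:
move_arm:
  plan:
    - [[-0.2,-0.5,0,0,0,0,-1],[-0.3,-0.95,0,0,0,0,-1],[-0.3,-0.95,0,0,0,0,-1],[-0.3,-0.95,0.2,0,0,0,-1],[-0.3,-0.95,0.4,0,0,0,-1],[-0.3,-0.95,0.6,0,0,0,-1],[-0.3,-0.95,0.6,0,0,0,-1],[-0.3,-0.95,0.6,0,0,0,-1],[-0.3,-0.95,0.6,0,0,0,-1],[-0.3,-0.6,0.5,0,0,0,-1]]

```text
clock: 20.4
position: [0.5704, 0.0121, 0.1486]
tool_rot: [-3.141, -0.0, -2.902]
force: [1.0, 0.6, -3.6]
grip_width: 0.0347
finger_force: 60.3
```

Run:
```python
from red import *
a=-2.903;DN=np.column_stack([[np.cos(a),np.sin(a),0],[np.sin(a),-np.cos(a),0],[0,0,-1]])
go([.5713,.0118,.0297],DN); print(observe()["finger_force"])
```

```text
t 20.4 pos [0.5704 0.0121 0.1486] shift now-axes [-0.04 -0.02  5.95] f [ 1.   0.6 -3.6] w 0.0347 q [ 0.46  0.68 -0.86  1.79  0.62  0.97  1.15]
 turn [-0.   -0.    0.01] shift after-turn axes [-0.04 -0.02  5.95]
60.25226354598999
```

Lower to about 8 mm above the mat.

Emit:
move_arm:
  plan:
    - [[-0.04,-0.02,0.4,0,0,0,-1],[0,0,0.6,0,0,0,-1],[0,0,0.7,0,0,0,-1],[0,0,0.8,0,0,0,-1],[0,0,0.8,0,0,0,-1],[0,0,0.8,0,0,0,-1],[0,0,0.7,0,0,0,-1],[0,0,0.5,0,0,0,-1],[0,0,0.2,0,0,0,-1],[0,0,0,0,0,0,-1]]

```text
clock: 21.4
position: [0.5706, 0.014, 0.0398]
tool_rot: [3.142, 0.0, -2.901]
force: [0.1, -0.7, -2.7]
grip_width: 0.0347
finger_force: 60.3
```

Emit:
move_arm:
  plan:
    - [[0,0,0.05,0,0,0,-1],[0,0,0.05,0,0,0,-1],[0,0,0.05,0,0,0,-1],[0,0,0.05,0,0,0,-1],[0,0,0.05,0,0,0,-1],[0,0,0.05,0,0,0,-1],[0,0,0.03,0,0,0,-1],[0,0,0,0,0,0,-1],[0,0,0,0,0,0,-1],[0,0,0,0,0,0,-1]]

```text
clock: 22.4
position: [0.5708, 0.0139, 0.0336]
tool_rot: [-3.141, 0.001, -2.901]
force: [-0.6, 0.6, -3.0]
grip_width: 0.0344
finger_force: 60.3
```

Run:
```python
from red import *
go([.5713,.0118,.0297]); print(observe()["finger_force"])
```

```text
t 22.4 pos [0.5708 0.0139 0.0336] shift now-axes [-0.   -0.11  0.19] f [-0.6  0.6 -3. ] w 0.0344 q [ 0.38  0.83 -0.74  1.85  0.78  0.78  1.02]
60.25883674621582
```

Emit:
move_arm:
  plan:
    - [[0,-0.06,0,0,0,0,-1],[0,-0.05,0,0,0,0,-1],[0,0,0.04,0,0,0,-1],[0,0,0.04,0,0,0,-1],[0,0,0.04,0,0,0,-1],[0,0,0.03,0,0,0,-1],[0,0,0.03,0,0,0,-1],[0,0,0.02,0,0,0,-1],[0,0,0,0,0,0,-1],[0,0,0,0,0,0,-1]]

```text
clock: 23.4
position: [0.5712, 0.0119, 0.0298]
tool_rot: [-3.141, 0.001, -2.901]
force: [-3.6, 0.0, 5.4]
grip_width: 0.0345
finger_force: 61.1
```

Run:
```python
from red import *
go([.5713,.0118,.0297])
```

```text
t 23.4 pos [0.5712 0.0119 0.0298] shift now-axes [-0. -0.  0.] f [-3.6  0.   5.4] w 0.0345 q [ 0.38  0.83 -0.73  1.85  0.79  0.78  1.02]
```

Emit:
move_arm:
  plan:
    - [[0,0,0,0,0,0,-0.3],[0,0,0,0,0,0,0],[0,0,0,0,0,0,0.5],[0,0,0,0,0,0,1],[0,0,0,0,0,0,1],[0,0,0,0,0,0,1],[0,0,0,0,0,0,1],[0,0,0,0,0,0,1],[0,0,-0.2,0,0,0,1],[0,0,-0.5,0,0,0,1]]

```text
clock: 24.4
position: [0.5708, 0.0118, 0.0436]
tool_rot: [3.141, -0.0, -2.901]
force: [0.3, 0.5, -0.7]
grip_width: 0.0856
finger_force: 0.0
```

Emit:
move_arm:
  plan:
    - [[0,0,-0.8,0,0,0,1],[0,0,-1,0,0,0,1],[0,0,-1,0,0,0,1],[0,0,-1,0,0,0,1],[0,0,-1,0,0,0,1],[0,0,-1,0,0,0,1],[0,0,-1,0,0,0,1],[0,0,-1,0,0,0,1],[0,0,-1,0,0,0,1],[0,0,-1,0,0,0,1]]

```text
clock: 25.4
position: [0.5709, 0.012, 0.2418]
tool_rot: [-3.141, 0.002, -2.9]
force: [0.0, 0.3, 0.1]
grip_width: 0.0857
finger_force: 0.0
```

Run:
```python
from red import *
from h import atz
a=.7854;DN=np.column_stack([[np.cos(a),np.sin(a),0],[np.sin(a),-np.cos(a),0],[0,0,-1]])
B=np.array([.4765,-.2845,.1247]);go(B+.10*N,DN)
s=observe();f=workcell.grab_frame("wrist");c=f["color"].astype(int)
R0=R.from_euler("xyz",s["tool_rot"]);T=f["tool_from_camera"]
p=np.linalg.inv(T)@np.append(R0.inv().apply(np.array([.5713,.0118,.06])-s["position"]),1);u=f["intrinsics"]@p[:3];u=(u[:2]/u[2]);print("pred knob top",u)
m=(c.sum(2)<180).astype(np.uint8);yy,xx=np.mgrid[:384,:512];m[(abs(xx-u[0])>32)|(abs(yy-u[1])>30)]=0
q=max(cv2.findContours(m,0,2)[0],key=cv2.contourArea);e=cv2.fitEllipse(cv2.convexHull(q));d=R0.apply(T[:3,:3]@np.linalg.inv(f["intrinsics"])@[*e[0],1]);print(e,atz((s["position"]+R0.apply(T[:3,3]),d),.05))
cv2.imwrite("pics/w7.png",f["color"][:,:,::-1])
```

```text
t 25.4 pos [0.5709 0.012  0.2418] shift now-axes [  5.99 -11.97   1.52] f [0.  0.3 0.1] w 0.0857 q [ 0.52  0.57 -0.94  1.7   0.5   1.13  1.24]
 turn [2.00e-02 1.00e-02 2.48e+01] shift after-turn axes [-11.32   7.15   1.53]
pred knob top [248.75304052 176.57294342]
((248.91360473632812, 174.2845001220703), (28.23168182373047, 30.96076202392578), 177.6105499267578) [0.57050165 0.01178711 0.05      ]
```

Lid sits at (0.5705, 0.0118), under 1 mm from the mat centre. Now back to the button, counter-turned 28° to begin with.

Emit:
move_arm:
  plan:
    - [[0.3,-0.6,0,0,0,0,1],[0.45,-0.9,0,0,0,0,1],[0.45,-0.9,0,0,0,0,1],[0.45,-0.9,0,0,0,0,1],[0.45,-0.9,0,0,0,0,1],[0.45,-0.9,0,0,0,0,1],[0.45,-0.9,0,0,0,0,1],[0.45,-0.9,0,0,0,0,1],[0.45,-0.9,0,0,0,0,1],[0.45,-0.9,0,0,0,0,1]]

```text
clock: 26.45
position: [0.5271, -0.1794, 0.2397]
tool_rot: [-3.141, 0.0, -2.901]
force: [0.8, 0.3, 0.1]
grip_width: 0.0854
finger_force: 0.0
```

Emit:
move_arm:
  plan:
    - [[0.45,-0.9,0,0,0,0,1],[0.45,-0.9,0,0,0,0,1],[0.45,-0.9,0,0,0,0,1],[0,0,0,0,0,1,1],[0,0,0,0,0,1,1],[0,0,0,0,0,1,1],[0,0,0,0,0,1,1],[0,0,0,0,0,1,1],[0,0,0,0,0,1,1],[0,0,0,0,0,1,1]]

```text
clock: 27.45
position: [0.5139, -0.2373, 0.2396]
tool_rot: [3.141, 0.0, 2.645]
force: [-0.1, -0.4, -0.3]
grip_width: 0.0852
finger_force: 0.0
```

Emit:
move_arm:
  plan:
    - [[0,0,0,0,0,1,1],[0,0,0,0,0,1,1],[0,0,0,0,0,1,1],[0,0,0,0,0,1,1],[0,0,0,0,0,1,1],[0,0,0,0,0,1,1],[0,0,0,0,0,1,1],[0,0,0,0,0,1,1],[0,0,0,0,0,1,1],[0,0,0,0,0,1,1]]

```text
clock: 28.45
position: [0.514, -0.2373, 0.2397]
tool_rot: [3.141, -0.0, 1.597]
force: [0.3, -0.0, 1.0]
grip_width: 0.0854
finger_force: 0.0
```

Run:
```python
from red import *
B=np.array([.4765,-.2845,.1247]);G=TILT@R.from_euler("z",-28.5,degrees=True).as_matrix()
go(B+.05*N,G)
```

```text
t 28.45 pos [ 0.514  -0.2373  0.2397] shift now-axes [-1.45 -1.03  3.58] f [ 0.3 -0.   1. ] w 0.0854 q [ 0.7   0.46 -0.51  1.73  0.26  1.02  0.12]
 turn [ 3.06 -3.99  2.94] shift after-turn axes [0.08 0.44 3.98]
```

Emit:
move_arm:
  plan:
    - [[0,0,0,0.31,-0.4,0.29,1],[0,0,0,0.31,-0.4,0.29,1],[0,0,0,0.31,-0.4,0.29,1],[0,0,0,0.31,-0.4,0.29,1],[0,0,0,0.31,-0.4,0.29,1],[0,0,0,0.31,-0.4,0.29,1],[0,0,0,0.3,-0.4,0.29,1],[0,0,0,0.3,-0.4,0.3,1],[0,0,0,0.3,-0.4,0.3,1],[0,0,0,0.3,-0.4,0.3,1]]

```text
clock: 29.45
position: [0.514, -0.2372, 0.2398]
tool_rot: [-2.872, 0.459, 1.35]
force: [0.3, 0.9, 0.5]
grip_width: 0.0857
finger_force: 0.0
```

Emit:
move_arm:
  plan:
    - [[0.01,0.05,0.4,0,0,0,1],[0.01,0.05,0.4,0,0,0,1],[0.01,0.05,0.4,0,0,0,1],[0.01,0.05,0.4,0,0,0,1],[0.01,0.05,0.4,0,0,0,1],[0.01,0.05,0.4,0,0,0,1],[0.01,0.05,0.4,0,0,0,1],[0.01,0.05,0.4,0,0,0,1],[0,0.04,0.4,0,0,0,1],[0,0,0.38,0,0,0,1]]

```text
clock: 30.45
position: [0.495, -0.2669, 0.1672]
tool_rot: [-2.874, 0.457, 1.351]
force: [-0.4, 0.0, -0.2]
grip_width: 0.0851
finger_force: 0.0
```

Run:
```python
from red import *
B=np.array([.4765,-.2845,.1247]);G=TILT@R.from_euler("z",-28.5,degrees=True).as_matrix()
go(B-.026*N,G)
s=observe();f=workcell.grab_frame("wrist");e,r=redray(f,s["position"],s["tool_rot"])
p=np.linalg.inv(f["tool_from_camera"])@np.append(R.from_euler("xyz",s["tool_rot"]).inv().apply(B-.009*N-s["position"]),1);u=f["intrinsics"]@p[:3];print(e,u[:2]/u[2])
cv2.imwrite("pics/w8.png",f["color"][:,:,::-1])
```

```text
t 30.45 pos [ 0.495  -0.2669  0.1672] shift now-axes [-0.01 -0.06  3.78] f [-0.4  0.  -0.2] w 0.0851 q [ 0.33  0.66 -0.27  1.67  0.59  1.26 -0.51]
 turn [0.03 0.03 0.04] shift after-turn axes [-0.02 -0.05  3.78]
[244.9 210.9  63.8  66.7] [246.13248978 210.57551824]
```

View pics/w8.png

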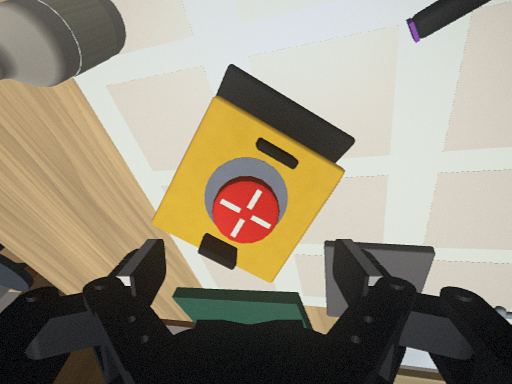

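The button head is at (245,211), still caught and centred between the open fingers.

Emit:
move_arm:
  plan:
    - [[0,-0.05,0.4,0,0,0,1],[0,-0.05,0.5,0,0,0,1],[0,0,0.5,0,0,0,1],[0,0,0.5,0,0,0,1],[0,0,0.5,0,0,0,1],[0,0,0.5,0,0,0,1],[0,0,0.4,0,0,0,1],[0,0,0.3,0,0,0,1],[0,0,0.18,0,0,0,1],[0,0,0,0,0,0,1]]

```text
clock: 31.5
position: [0.4666, -0.2933, 0.1026]
tool_rot: [-2.873, 0.457, 1.351]
force: [-0.3, -0.4, 0.1]
grip_width: 0.0851
finger_force: 0.0
```

Emit:
move_arm:
  plan:
    - [[0,0,0,0,0,0,-1],[0,0,0,0,0,0,-1],[0,0,0,0,0,0,-1],[0,0,0,0,0,0,-1],[0,0,0,0,0,0,-1],[0,0,0,0,0,0,-1],[0,0,0,0,0,0,-1],[0,0,0,0,0,0,-1],[0,0,0,0,0,0,-1],[0,0,0,0,0,0,-1]]
  grip_force: 50

```text
clock: 32.5
position: [0.4667, -0.2929, 0.1032]
tool_rot: [-2.873, 0.457, 1.351]
force: [-2.8, 3.1, 5.7]
grip_width: 0.05
finger_force: 51.5
```

Run:
```python
from red import *
B=np.array([.4765,-.2845,.1247]);G=TILT@R.from_euler("z",-28.5,degrees=True).as_matrix()
go(B-.026*N,G);print(observe()["finger_force"])
```

```text
t 32.5 pos [ 0.4667 -0.2929  0.1032] shift now-axes [-0.01  0.05  0.05] f [-2.8  3.1  5.7] w 0.05 q [ 0.36  0.72 -0.25  1.76  0.66  1.12 -0.56]
 turn [0.03 0.03 0.04] shift after-turn axes [-0.01  0.05  0.05]
51.49232268333435
```

Emit:
move_arm:
  plan:
    - [[0,0,0,0,0,0.6,-1],[0,0,0,0,0,1,-1],[0,0,0,0,0,1,-1],[0,0,0,0,0,1,-1],[0,0,0,0,0,1,-1],[0,0,0,0,0,1,-1],[0,0,0,0,0,1,-1],[0,0,0,0,0,1,-1],[0,0,0,0,0,1,-1],[0,0,0,0,0,1,-1]]

```text
clock: 33.5
position: [0.4676, -0.2938, 0.1036]
tool_rot: [2.861, 0.45, 0.214]
force: [3.6, -3.5, 5.6]
grip_width: 0.0502
finger_force: 51.5
```

Run:
```python
from red import *
B=np.array([.4765,-.2845,.1247]);G=TILT@R.from_euler("z",28.5,degrees=True).as_matrix()
go(B-.026*N,G);print(observe()["finger_force"],observe()["moment"])
```

```text
t 33.5 pos [ 0.4676 -0.2938  0.1036] shift now-axes [ 0.02 -0.03  0.07] f [ 3.6 -3.5  5.6] w 0.0502 q [ 0.21  0.72 -0.02  1.77  0.53  1.03 -1.46]
 turn [ 0.06 -0.02 -0.1 ] shift after-turn axes [ 0.02 -0.03  0.07]
51.543211340904236 [-0.89749259 -0.43448449  0.63715433]
```

Turned. Open, back off along the axis, and check.

Emit:
move_arm:
  plan:
    - [[0,0,0,0,0,0,1],[0,0,0,0,0,0,1],[0,0,0,0,0,0,1],[0,0,0,0,0,0,1],[0,0,0,0,0,0,1],[0,0,0,0,0,0,1],[0,0,-0.5,0,0,0,1],[0,0,-0.8,0,0,0,1],[0,0,-0.9,0,0,0,1],[0,0,-0.9,0,0,0,1]]

```text
clock: 34.5
position: [0.489, -0.2704, 0.1577]
tool_rot: [2.865, 0.452, 0.219]
force: [-0.4, 0.1, -0.5]
grip_width: 0.0852
finger_force: 0.0
```

Emit:
move_arm:
  plan:
    - [[0,0,-0.9,0,0,0,1],[0,0,-0.9,0,0,0,1],[0,0,-0.9,0,0,0,1],[0,0,-0.9,0,0,0,1],[0,0,0,0,0,0,1],[0,0,0,0,0,0,1],[0,0,0,0,0,0,1],[0,0,0,0,0,0,1],[0,0,0,0,0,0,1],[0,0,0,0,0,0,1]]

```text
clock: 35.5
position: [0.5137, -0.2453, 0.2186]
tool_rot: [2.865, 0.453, 0.219]
force: [0.2, -0.2, 0.7]
grip_width: 0.085
finger_force: 0.0
```

Run:
```python
from red import *
B=np.array([.4765,-.2845,.1247])
s=observe();f=workcell.grab_frame("wrist");e,r=redray(f,s["position"],s["tool_rot"]);print(s["clock"],e)
for d in(0,.009):
    p=np.linalg.inv(f["tool_from_camera"])@np.append(R.from_euler("xyz",s["tool_rot"]).inv().apply(B-d*N-s["position"]),1);u=f["intrinsics"]@p[:3];print(d,u[:2]/u[2],.052*280.5/p[2])
g=workcell.grab_frame("scene");o=np.vstack([cv2.resize(f["color"],(400,300)),cv2.resize(g["color"],(400,300))]);cv2.imwrite("pics/f.png",o[:,:,::-1])
```

```text
35.5 [250.6 193.2  53.2  54.5]
0 [249.23928331 193.12969267] 55.99039977849625
0.009 [249.17889657 190.71342828] 54.185539507069585
```

View pics/f.png

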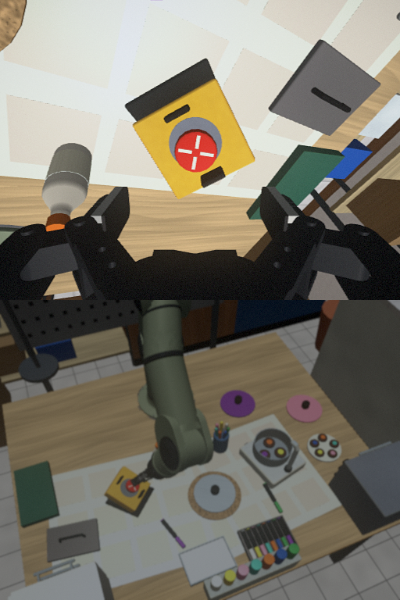

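Run:
```python
from red import *
B=np.array([.4765,-.2845,.1247])
a=dict(np.load("pics/w1.npz"));b=dict(a);s=observe();now=workcell.grab_frame("wrist")
ld=lambda n:dict(a,color=cv2.imread(n)[:,:,::-1])
for n,f,pos,rot in(("w1 out",a,a["pos"],a["rot"]),("w2 out",ld("pics/w2.png"),[.4932,-.2673,.1696],[3.14,.52,.782]),("w8 in",ld("pics/w8.png"),[.495,-.2669,.1672],[-2.874,.457,1.351]),("now",now,s["position"],s["tool_rot"])):
    e,_=redray(f,pos,rot);o=[]
    for d in(0,.009):
        p=np.linalg.inv(f["tool_from_camera"])@np.append(R.from_euler("xyz",rot).inv().apply(B-d*N-pos),1);u=f["intrinsics"]@p[:3];o+=[(e[:2]-u[:2]/u[2]).round(1).tolist(),round(float(e[2:].mean()/(.052*280.5/p[2])),3)]
    print(n,o)
```

```text
w1 out [[-0.8, -0.2], 0.979, [-0.7, 0.7], 1.011]
w2 out [[0.3, -0.9], 0.974, [0.2, 2.9], 1.015]
w8 in [[-1.5, -4.2], 0.913, [-1.5, -0.2], 0.952]
now [[1.1, 0.2], 0.963, [1.1, 2.6], 0.995]
```

The wrist crop shows the head back at its out position (both the image row and the size agree). The scene view shows the lid on the mat with its knob up, and the pot open with nothing else disturbed. Handing in.

```bash
python3 -c "
from workcell import *
print(job_done())"
```

```text
the job is handed in; nothing more can be done
None
```

I handed the job in at about 36 s; no verdict came back. By my measurements the red button was pressed until it caught, the lid then set knob up about 1 mm from the mat's centre, and the button turned clockwise so it sprang out again; nothing else looks moved.

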